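Sound the post hole and fit the matching post to the display stand

TASK

The coffee-pot display stand lacks its second post, and nobody knows how deep the blind hole below its guide plate is. Take the depth rod, sound the hole through the guide plate down to its floor, and put the rod back fully home in its holder. Then take from the rack the one post that will end level with the stand's fixed post, and lower it through the guide plate into the hole until it rests on the floor and stands free; leave the other two posts in the rack, and do not disturb the coffee pot, the cup or the bell.

Things in the scene. Friction and masses are not known exactly. Their poses are not given: they have to be found in the camera images.
- stand: The display stand, fixed to the counter: a dark wooden foot 160 x 70 x 75 mm (origin at the centre of its underside, x along its length), above it a steel guide plate 150 x 50 x 6 mm whose top is 100 mm above the counter, and one fixed brass post. The foot and the plate have 19 mm holes on one upright axis at x = -40 mm; the fixed post stands at x = +45 mm.
- guide_mouth (a point): Centre of the 19 mm hole in the stand's guide plate, on the plate's top face, 100 mm above the counter. Straight below, 25 mm down, the 19 mm blind hole opens in the top of the wooden foot. It is 26, 42 or 58 mm deep below the top of the foot; which one is not known and must be sounded.
- fixed_post_top (a point): Centre of the top of the stand's fixed brass post (14 mm diameter), 150 mm above the counter, 85 mm from the guide hole along the stand. The missing post must end level with this.
- rod_handle (a point): Centre of the depth rod's upright wooden handle (16 mm diameter, 50 mm long), 129 mm above the rod's tip. Below the handle: a flange (26 mm diameter, 4 mm thick), then a steel shaft (10 mm diameter, 100 mm long) with dark rings 26, 42, 58 and 74 mm above the tip. The rod starts hanging by its flange on the holder's top. About 0.1 kg.
- rod_tip (a point): The lower end of the depth rod's shaft, on its axis (slightly pointed tip).
- holder_mouth (a point): Centre of the 15 mm hole in the top of the depth rod's wooden holder block (60 x 60 mm, 105 mm tall, fixed, hole 103 mm deep). The rod's flange underside rests on this top face when the rod is home.
- rack: Light wooden rack block, 195 x 56 x 50 mm, fixed; origin at the centre of its underside, x along its length. Three 15.5 mm holes, 40 mm deep, in a row along x at -65, 0 and +65 mm hold the three posts upright, in any order.
- post_short_centre (a point): Centre (half-way up) of the short one of the three plain brass posts: 14 mm diameter, 101 mm long, foot chamfered to 9 mm over 5 mm, upright. It starts standing in the rack with its foot 10 mm above the counter. The three posts differ only in length (101, 117, 133 mm). About 0.1 kg.
- post_short_top (a point): Centre of the top end of the short post (50.5 mm above its centre).
- post_middle_centre (a point): Centre (half-way up) of the middle one of the three plain brass posts: 14 mm diameter, 117 mm long, foot chamfered to 9 mm over 5 mm, upright. It starts standing in the rack with its foot 10 mm above the counter. The three posts differ only in length (101, 117, 133 mm). About 0.1 kg.
- post_middle_top (a point): Centre of the top end of the middle post (58.5 mm above its centre).
- post_long_centre (a point): Centre (half-way up) of the long one of the three plain brass posts: 14 mm diameter, 133 mm long, foot chamfered to 9 mm over 5 mm, upright. It starts standing in the rack with its foot 10 mm above the counter. The three posts differ only in length (101, 117, 133 mm). About 0.1 kg.
- post_long_top (a point): Centre of the top end of the long post (66.5 mm above its centre).
- coffee_pot: Bystander: copper coffee pot, 72 mm diameter, 72 mm tall, with a brass handle; origin at the centre of its underside, handle towards its +y. Leave alone.
- copper_cup: Bystander: copper cup, 68 mm diameter, 70 mm tall; origin at the centre of its underside. Leave alone.
- bell: Bystander: brass counter bell, 60 mm diameter, 82 mm tall; origin at the centre of its underside. Leave alone.

How it is judged:
By the outcome, as a careful person would: the job done as asked, in the order asked, and still so for the second after the job is handed in, with the robot touching nothing.
It also fails if it takes over 72 s, if anything falls off the work surface, if the arm or the gripper's body presses on something with over 40 N, if the wrist force passes 120 N, or if a joint passes its speed limit or range.

ROBOT

A 7-joint arm with a two-finger parallel gripper is mounted at the origin on the work surface. World frame = base frame: x ahead of the robot, y to its left, z up, the work surface at z = 0. Lengths are in m, angles in rad, forces in N, time in s.
With the tool pointing down it reaches from about 0.425 to 1.025 m from the base axis. Payload 9.4 kg.
Tool frame: the origin (TCP) lies midway between the tips of the shut fingers; the grasp point (between the pads) lies 19 mm behind it; z points along the fingers, x is the direction in which the jaws open and shut, and the axes are right-handed (so a half turn about z gives the same grasp; the last joint's range is limited). The gripper opens to 85 mm and grips with 20 to 120 N. Pads are 22 mm wide; open, the fingers measure 114 mm over their backs; the gripper's body (76 mm by 85 mm) begins 54 mm behind the grasp point. The pads swing forward as they close: fully open they stand 13 mm farther back than shut.
Start: joints at [1.175, 0.599, -0.003, 1.599, 0.002, 0.943, -0.08], TCP at [0.227, -0.688, 0.231] pointing down, gripper open.
Joint ranges: [-2.57, 2.57], [-0.35, 1.97], [-1.29, 1.29], [0.11, 2.56], [-1.05, 4.19], [0.11, 1.86], [-2.63, 2.63]. Speed limits (rad/s): [2.22, 2.22, 3.01, 3.01, 3.14, 3.14, 3.14].

INTERFACE

Orientations are given as a rotation vector (axis times angle).
In Python, from station import manip gives the robot as it stands. The module is installed in compiled form; this text tells all that it offers.
- The arm moves only by the tool jog_arm, never from a script. Its argument "deltas" is text: rows parted by semicolons, each of 7 numbers parted by spaces: the shift along the tool's x, y, z each as a share of 150 mm, from -1 to 1, then the turn, a rotation vector about the tool's x, y, z each as a share of 180 degrees, from -1 to 1, then the opening, from -1 (shut) to 1 (fully open), so that 0 is half open. In form: x y z wx wy wz hand; .... A call has 1 to 12 rows; each row is the pose to reach, as a shift and turn from the pose measured when the call began, along the tool's axes at that moment, turning the shorter way round; what a row does not reach only later rows make up. A row lasts 1/12 s, in which the tool goes at most 41.7 mm and 7.16 degrees, less where a joint would pass 70% of its speed; a pose out of reach is approached as far as the arm can. A call with a number of a shift or a turn outside -1 to 1 is refused whole. A call with a gripper value outside its range is refused whole. The fingers move at their own pace and stop on an object; "newtons" is the grip in N (left out, the last holds). Time passes only in rows, so rows that repeat a pose let the fingers close. It gives the time, the measured TCP pose, the force and the opening at its end, in the units of the state.
- manip.get_obs(): the state, without advancing time (a new reading comes with each control period).
- manip.get_image(name): name is "side" or "top" or "wrist"; returns a dict with "frame" (384x512x3 uint8, red, green, blue), "z_map" (384x512 float32, m along the optical axis (not along the pixel's ray), 0 where there is no reading), "camera_matrix" (3x3 intrinsics, pixels), "world_from_camera" (4x4, takes a point from camera to world coordinates). Camera axes: x right, y up, looking along -z (the intrinsics and any distortion apply to the point x, -y, -z); pixel columns grow to the right and rows downward; lengths in m; the calibration is good to about 2 mm. A picture is of the moment at which its call begins.
- manip.close_job(): hands the job in, once; it reports no verdict.
Trained networks look in a picture, given as the dict that the camera call returned (one of the last four; its "shot" number tells which), for a name from the list of things; names that differ only in an ending like _2 or _b are one class to them, and where a whole thing is asked for, a point or a joint stands for the part that bears it (a point fixed in the world has none). Each returns a list of dicts, best first, with "confidence" (0 to 1); they miss things now and then, are a little off and sometimes report something else, mostly with a low value. They report only what shows in the picture. A call takes as long as a camera call.
- manip.trace(picture, query): "pixels" (384x512 bool, what is visible of it) and "rect" ([left, top, width, height] in pixels, round what is visible of it).
- manip.mark_of(picture, query): "xy" ([column, row] in pixels: a listed point, or the origin of a listed thing).
The state is a dict: "time": time; "qpos": joint angles; "joint_vel": joint speeds; "joint_efforts": joint torques, N m; "ee_pos": TCP position; "orientation": TCP orientation; "wrist_force": force on the tool from outside, world axes, zero at the start; "ft_torque": the same for the moment, N m; "width": finger opening in m.
Only numpy, scipy, OpenCV 4.12 (cv2) and the standard library are available. Lean on these libraries where they do the work, as an engineer would, in place of code of your own. Each camera call takes 0.05 s, during which the arm holds its last target.

## Working session

There is one attempt and no reset: what is moved stays moved. The work goes in short steps, Python scripts to look and compute and a tool call to move; the robot and the scene stay as the last step left them, time stands still between calls to the robot, and variables do not carry over. Pictures are saved under pics/ and viewed, and the job is handed in when it is done.

Besides the shell and the picture viewer there is one more tool, called after ">>>" as name(argument=value, ...), one argument or row to a line, values as JSON. jog_arm: Moves the arm, as the interface text tells. Shift numbers are shares of 150 mm and turn numbers shares of 180 degrees, none past 1 either way. Its arguments: {"type":"object","properties":{"deltas":{"type":"string"},"newtons":{"type":"number"}},"required":["deltas"]}

```bash
mkdir -p pics; cat > h.py <<'E'
import numpy as np, cv2
from station import manip
from scipy.spatial.transform import Rotation as R
def save(im,name,box=None,sc=1):
    f=im["frame"][:,:,::-1]
    if box: f=f[box[1]:box[3],box[0]:box[2]]
    if sc!=1: f=cv2.resize(f,None,fx=sc,fy=sc,interpolation=cv2.INTER_CUBIC)
    cv2.imwrite("pics/"+name+".png",f)
def ray(im,uv):
    K=im["camera_matrix"];T=im["world_from_camera"]
    d=np.array([(uv[0]-K[0,2])/K[0,0],-(uv[1]-K[1,2])/K[1,1],-1.])
    return T[:3,3],T[:3,:3]@d
def atz(im,uv,z):
    o,d=ray(im,uv); return o+d*(z-o[2])/d[2]
def pts(im):
    z=im["z_map"];K=im["camera_matrix"];T=im["world_from_camera"]
    v,u=np.indices(z.shape)
    P=np.stack([(u-K[0,2])/K[0,0]*z,-(v-K[1,2])/K[1,1]*z,-z],-1)
    P=P@T[:3,:3].T+T[:3,3]; P[z<=0]=np.nan
    return P
def proj(im,p):
    T=im["world_from_camera"];K=im["camera_matrix"]
    c=T[:3,:3].T@(np.array(p)-T[:3,3])
    return np.array([K[0,0]*c[0]/-c[2]+K[0,2],K[1,1]*-c[1]/-c[2]+K[1,2]])
E
python3 - <<'E'
from h import *
np.set_printoptions(precision=4,suppress=True)
for n in ["side","top","wrist"]:
    im=manip.get_image(n); save(im,n+"0",sc=1.5); print(n,im["world_from_camera"],im["camera_matrix"].ravel(),im.keys())
    if n=="wrist": continue
    P=pts(im)
    for q,z in [("guide_mouth",.1),("fixed_post_top",.15),("rod_handle",.134),("holder_mouth",.105),("post_short_top",.111),("post_middle_top",.127),("post_long_top",.143),("stand",0),("rack",0),("coffee_pot",0),("copper_cup",0),("bell",0)]:
        for r in manip.mark_of(im,q)[:3]:
            u=r["xy"]; print(q,round(r["confidence"],2),np.array(u),atz(im,u,z),P[int(u[1]),int(u[0])])
o=manip.get_obs();print(o)
E
```

```text
side [[-0.7606  0.3266 -0.561   0.0242]
 [-0.649  -0.3993  0.6475  0.7823]
 [-0.0126  0.8567  0.5157  0.6503]
 [ 0.      0.      0.      1.    ]] [421.8219   0.     253.9254   0.     421.8219 191.8045   0.       0.
   1.    ] dict_keys(['frame', 'z_map', 'camera_matrix', 'world_from_camera', 'shot'])
guide_mouth 0.93 [318.8 200.2] [0.4745 0.0213 0.1   ] [ 0.5566 -0.1128  0.0026]
fixed_post_top 0.74 [287.4 174.1] [0.5595 0.0374 0.15  ] [0.5596 0.039  0.1509]
fixed_post_top 0.48 [300.8 225.5] [0.409  0.1947 0.15  ] [0.4975 0.0633 0.0386]
fixed_post_top 0.33 [239.1 246.8] [0.4592 0.3254 0.15  ] [0.5172 0.2647 0.0856]
rod_handle 0.7 [354.8 139.9] [ 0.548  -0.2819  0.134 ] [ 0.5391 -0.2579  0.1477]
holder_mouth 0.93 [351.4 153.1] [ 0.5388 -0.2514  0.105 ] [ 0.5393 -0.2499  0.1058]
post_short_top 0.45 [254.3 250. ] [0.4626 0.2778 0.111 ] [0.4626 0.2787 0.1116]
post_middle_top 0.61 [220.7 213.6] [0.5897 0.2433 0.127 ] [0.7084 0.1326 0.0204]
post_long_top 0.48 [232.3 222.8] [0.5298 0.269  0.143 ] [0.6742 0.1233 0.0013]
stand 0.95 [300.4 227.9] [0.5191 0.028  0.    ] [0.5002 0.0587 0.0287]
co
[... 1950 characters left out ...]
]
 [ 0.      0.      0.      1.    ]] [311.0996   0.     253.8507   0.     311.0996 195.8921   0.       0.
   1.    ] dict_keys(['frame', 'z_map', 'camera_matrix', 'world_from_camera', 'shot'])
{'time': 1.35, 'qpos': array([ 1.1753,  0.5993, -0.0025,  1.5994,  0.0018,  0.9429, -0.0798]), 'joint_vel': array([ 0.0001, -0.0006, -0.0018, -0.0013,  0.0004,  0.0003,  0.0007]), 'joint_efforts': array([ -0.0008, -77.621 ,   1.5635, -25.838 ,   0.0124,   0.002 ,
         0.    ]), 'ee_pos': array([ 0.2273, -0.6885,  0.2313]), 'orientation': array([ 2.5459, -1.8406,  0.0001]), 'wrist_force': array([ 0.1136, -0.0224,  0.2622]), 'ft_torque': array([0.0466, 0.0187, 0.0077]), 'width': 0.08551919967456133}
```

View pics/side0.png

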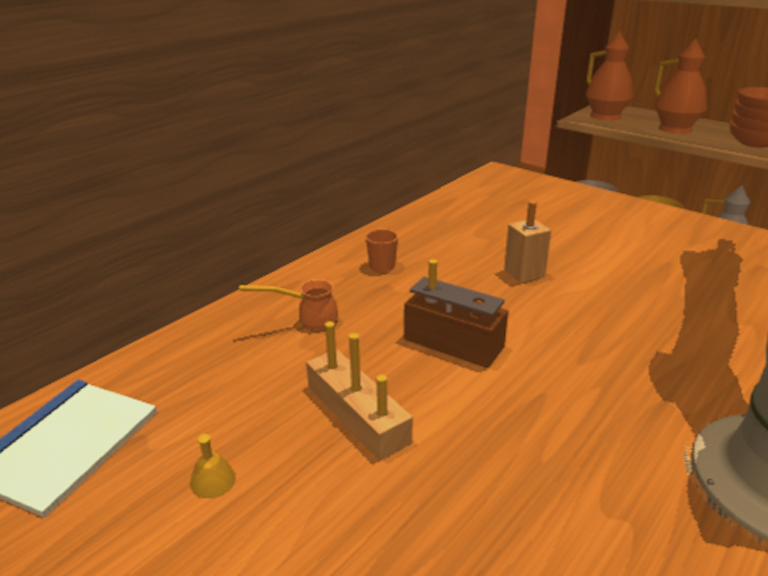

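View pics/top0.png

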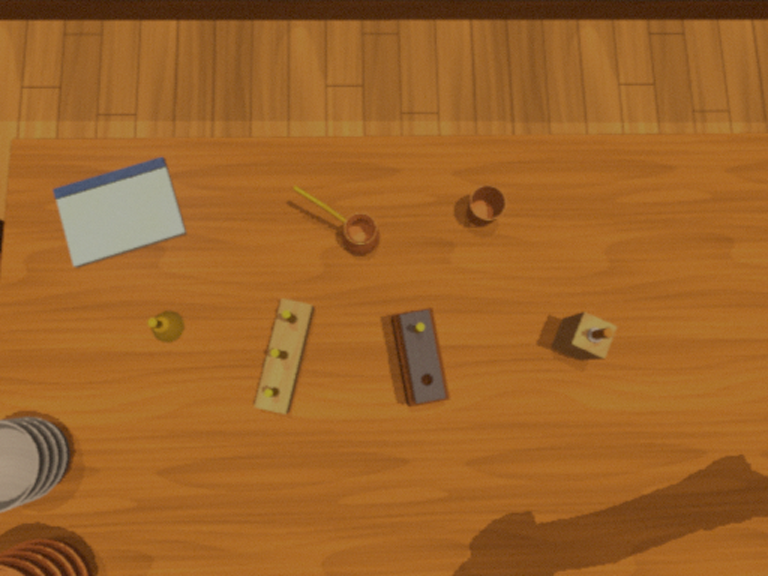

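```bash
cat >> h.py <<'E'
def circfit(p,r):
    from scipy.optimize import least_squares
    f=lambda c:np.hypot(p[:,0]-c[0],p[:,1]-c[1])-r
    return least_squares(f,p[:,:2].mean(0),loss="soft_l1",f_scale=.001).x
E
python3 - <<'E'
from h import *
np.set_printoptions(precision=4,suppress=True)
for n in ["side","top"]:
    im=manip.get_image(n); np.save(n+".npy",im,allow_pickle=True)
    P=pts(im).reshape(-1,3)
    def sel(c,r,z0,z1): return P[(np.hypot(P[:,0]-c[0],P[:,1]-c[1])<r)&(P[:,2]>z0)&(P[:,2]<z1)]
    C=im["world_from_camera"][:3,3]
    for nm,c,r,z0,z1,rr in [("handle",(.542,-.257),.03,.115,.154,.008),("fixed",(.565,.035),.025,.106,.147,.007),("s",(.463,.285),.025,.06,.108,.007),("l",(.524,.268),.025,.06,.138,.007),("m",(.585,.252),.025,.06,.122,.007)]:
        q=sel(c,r,z0,z1); a=sel(c,r,z1,.3)
        print(n,nm,len(q),q.mean(0),"fit",circfit(q,rr) if len(q)>4 else 0,"top",len(a),a.mean(0) if len(a) else 0,a[:,2].max() if len(a) else 0)
    for nm,c,r,z0,z1 in [("holdertop",(.54,-.257),.06,.099,.109),("plate",(.515,.03),.13,.094,.104),("rack",(.52,.27),.14,.044,.055)]:
        q=sel(c,r,z0,z1).astype(np.float32)
        rect=cv2.minAreaRect(q[:,:2]*1000); print(n,nm,len(q),np.median(q[:,2]),rect)
E
```

```text
side handle 69 [ 0.5409 -0.2592  0.1345] fit [ 0.5437 -0.2648] top 19 [ 0.5426 -0.2623  0.1584] 0.1608816771032882
side fixed 88 [0.5572 0.039  0.1266] fit [0.56   0.0348] top 16 [0.5576 0.0378 0.1507] 0.1525549876074847
side s 128 [0.457  0.2857 0.085 ] fit [0.461  0.2822] top 31 [0.4593 0.2832 0.1116] 0.11390069238914513
side l 189 [0.5201 0.2707 0.0998] fit [0.5241 0.2668] top 32 [0.5219 0.2689 0.143 ] 0.14540928230861883
side m 136 [0.5832 0.2552 0.0918] fit [0.5872 0.2515] top 33 [0.5852 0.253  0.1265] 0.12894327658018068
side holdertop 198 0.10594316 ((543.0370483398438, -263.9205627441406), (62.996952056884766, 65.2890396118164), 63.35240936279297)
side plate 719 0.10094252 ((515.2281494140625, 28.283039093017578), (151.91421508789062, 55.65864181518555), 8.44637393951416)
side rack 1399 0.05076811 ((523.5537109375, 267.0865173339844), (58.64031219482422, 198.87506103515625), 76.38390350341797)
top handle 44 [ 0.5445 -0.2587  0.1364] fit [ 0.5455 -0.2649] top 34 [ 0.5455 -0.2638  0.1577] 0.1599850187511357
top fixed 12 [0.5583 0.0393 0.1278] fit [0.5615 0.0351] top 27 [0.5616 0.0354 0.1496] 0.15154567762822768
top s 19 [0.4627 0.2781 0.0887] fit [0.4624 0.2829] top 25 [0.4627 0.2825 0.1108] 0.11388942034186356
top l 26 [0.5237 0.2624 0.1009] fit [0.5256 0.2676] top 26 [0.5255 0.2665 0.1432] 0.14638453236236926
top m 23 [0.5854 0.2478 0.0922] fit [0.5889 0.2522] top 26 [0.5886 0.2519 0.127 ] 0.13065339362991235
top holdertop 472 0.10440712 ((545.4431762695312, -264.2752990722656), (60.952884674072266, 60.77552032470703), 63.52479553222656)
top plate 1108 0.09950474 ((517.1795654296875, 28.420082092285156), (150.01734924316406, 50.39933776855469), 8.866641998291016)
top rack 1454 0.04986866 ((525.568603515625, 267.3414306640625), (56.965396881103516, 194.989990234375), 76.51728057861328)
```

```bash
cat >> h.py <<'E'
def go(x,y,z,yaw=-90):
    o=manip.get_obs(); p=o["ee_pos"]; Rm=R.from_rotvec(o["orientation"])
    T=R.from_matrix(np.array([[np.cos(np.radians(yaw)),np.sin(np.radians(yaw)),0],[np.sin(np.radians(yaw)),-np.cos(np.radians(yaw)),0],[0,0,-1]]).T.T)
    d=Rm.inv().apply(np.array([x,y,z])-p)/.15; w=(Rm.inv()*T).as_rotvec()/np.pi
    print("t",o["time"],"pos",p.round(4),"F",o["wrist_force"].round(2),"w",round(o["width"],4)); print("delta",d.round(4),"turn",w.round(4))
E
python3 -c "
from h import *
go(.5445,-.2645,.23)"
```

```text
t 1.45 pos [ 0.2272 -0.6885  0.2313] F [-0.59  0.38 -1.35] w 0.0853
delta [-2.021  -2.8946  0.0085] turn [ 0.     -0.      0.1015]
```

>>> jog_arm(
  deltas="-0.7 -1 0 0 0 0 1;-0.7 -1 0 0 0 0 1;-0.7 -1 0 0 0 0 1;-0.7 -1 0 0 0 0 1;-0.7 -1 0 0 0 0 1",
)

```text
time: 1.87
ee_pos: [0.3412, -0.5365, 0.2314]
orientation: [-2.549, 1.832, -0.0]
wrist_force: [0.7, -0.3, 0.2]
width: 0.0853
```

>>> jog_arm(
  deltas="-0.7 -1 0 0 0 0 1;-0.7 -1 0 0 0 0 1;-0.7 -1 0 0 0 0 1;-0.7 -1 0 0 0 0 1;-0.7 -1 0 0 0 0 1",
)

```text
time: 2.28
ee_pos: [0.4531, -0.3846, 0.2323]
orientation: [-2.551, 1.825, -0.001]
wrist_force: [1.1, -0.4, 1.6]
width: 0.0855
```

```bash
python3 -c "
from h import *
go(.5445,-.2645,.23)"
```

```text
t 2.2833 pos [ 0.4531 -0.3846  0.2323] F [ 1.14 -0.37  1.63] w 0.0855
delta [-0.5609 -0.8354  0.0203] turn [-0.0013  0.001   0.1047]
```

>>> jog_arm(
  deltas="-0.56 -0.835 0.02 0 0 0.1045 0;-0.56 -0.835 0.02 0 0 0.1045 0;-0.56 -0.835 0.02 0 0 0.1045 0;-0.56 -0.835 0.02 0 0 0.1045 0;-0.56 -0.835 0.02 0 0 0.1045 0;-0.56 -0.835 0.02 0 0 0.1045 0",
)

```text
time: 2.78
ee_pos: [0.5459, -0.2624, 0.2299]
orientation: [-2.223, 2.211, 0.001]
wrist_force: [-0.7, -0.5, 0.8]
width: 0.0431
```

```bash
python3 -c "
from h import *
go(.5445,-.2645,.118)
im=manip.get_image('wrist');save(im,'w1',sc=1.5)
print(proj(im,(.5445,-.2645,.159)))"
```

```text
t 2.7833 pos [ 0.5459 -0.2624  0.2299] F [-0.74 -0.46  0.84] w 0.0431
delta [0.0172 0.0121 0.7462] turn [-0.0012  0.0014  0.0017]
[256.23400266 210.87789642]
```

View pics/w1.png

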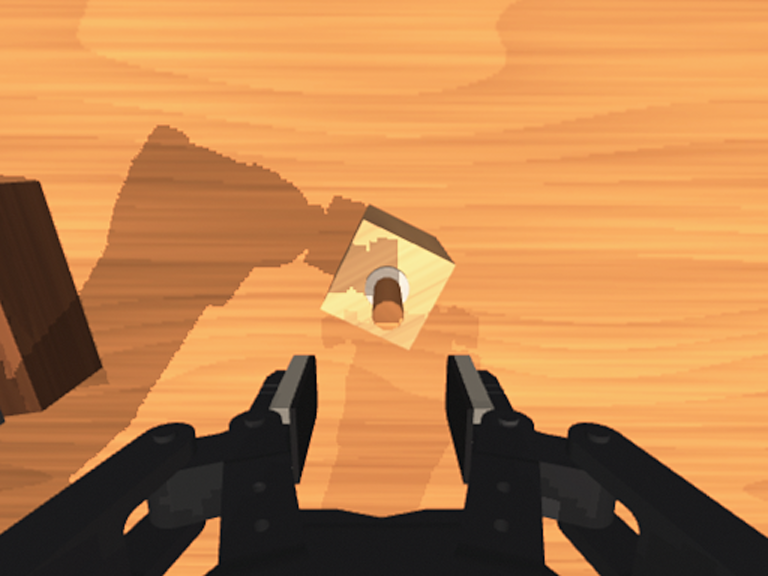

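>>> jog_arm(
  deltas="0.017 0.012 0.2 0 0 0.0017 0;0.017 0.012 0.45 0 0 0.0017 0;0.017 0.012 0.7 0 0 0.0017 0;0.017 0.012 0.74 0 0 0.0017 0;0.017 0.012 0.74 0 0 0.0017 0;0.017 0.012 0.74 0 0 0.0017 -1;0.017 0.012 0.74 0 0 0.0017 -1;0.017 0.012 0.74 0 0 0.0017 -1;0.017 0.012 0.74 0 0 0.0017 -1;0.017 0.012 0.74 0 0 0.0017 -1",
  newtons=40,
)

```text
time: 3.67
ee_pos: [0.5441, -0.2672, 0.121]
orientation: [-2.214, 2.221, -0.004]
wrist_force: [-1.0, -0.7, 8.4]
width: 0.015
```

```bash
python3 -c "
from h import *
go(.5445,-.2645,.24)
im=manip.get_image('wrist');save(im,'w2',sc=1.5)
"
```

```text
t 3.6667 pos [ 0.5441 -0.2672  0.121 ] F [-1.   -0.72  8.36] w 0.015
delta [-0.0195 -0.0077 -0.7935] turn [-0.002   0.0007 -0.001 ]
```

View pics/w2.png

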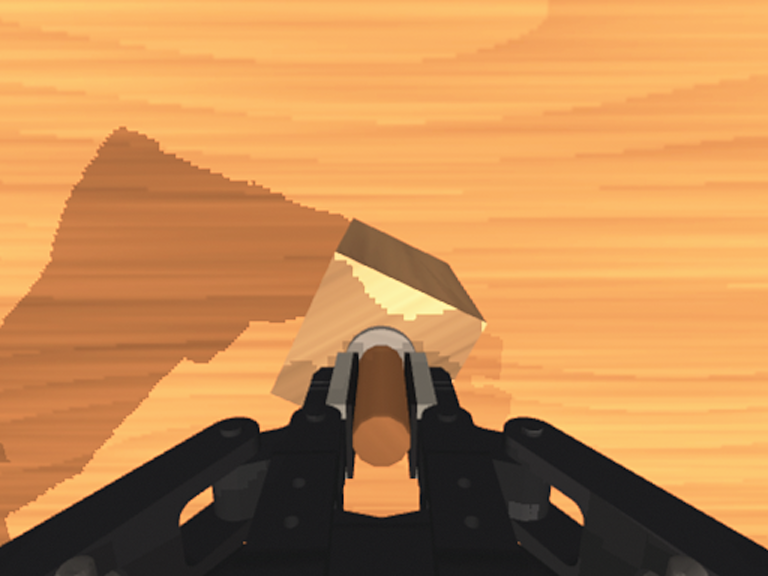

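>>> jog_arm(
  deltas="0 0 -0.15 0 0 0 -1;0 0 -0.35 0 0 0 -1;0 0 -0.6 0 0 0 -1;0 0 -0.82 0 0 0 -1;0 0 -0.82 0 0 0 -1;0 0 -0.82 0 0 0 -1",
)

```text
time: 4.22
ee_pos: [0.5443, -0.2678, 0.2469]
orientation: [-2.212, 2.219, -0.012]
wrist_force: [-0.3, 1.2, -1.9]
width: 0.015
```

```bash
python3 -c "
from h import *
np.set_printoptions(precision=4,suppress=True)
go(.4767,.0223,.242)
for n in ['side','top']:
  im=manip.get_image(n);save(im,n+'2',sc=1.5)
  P=pts(im).reshape(-1,3)
  q=P[(np.hypot(P[:,0]-.544,P[:,1]+.267)<.02)&(P[:,2]>.115)&(P[:,2]<.21)]
  print(n,len(q),circfit(q[q[:,2]<.21],.005), q[:,2].min() if len(q) else 0)
im=manip.get_image('side')
for r in manip.mark_of(im,'rod_tip')[:2]: print(r, atz(im,r['xy'],.126))
go(.4767,.0223,.242)
"
```

```text
t 4.2167 pos [ 0.5443 -0.2678  0.2469] F [-0.26  1.22 -1.91] w 0.015
delta [-1.9329  0.4567  0.0278] turn [-0.0035  0.0001 -0.0009]
side 86 [ 0.5442 -0.2661] 0.13576888191058079
top 64 [ 0.545  -0.2664] 0.1327510538254294
{'xy': [356.8, 145.0], 'confidence': 0.64} [ 0.5337 -0.2696  0.126 ]
t 4.4167 pos [ 0.5427 -0.267   0.2429] F [-0.66 -0.65 -0.77] w 0.0151
delta [-1.9275  0.4453  0.0094] turn [-0.0013  0.0009 -0.0009]
```

View pics/side2.png

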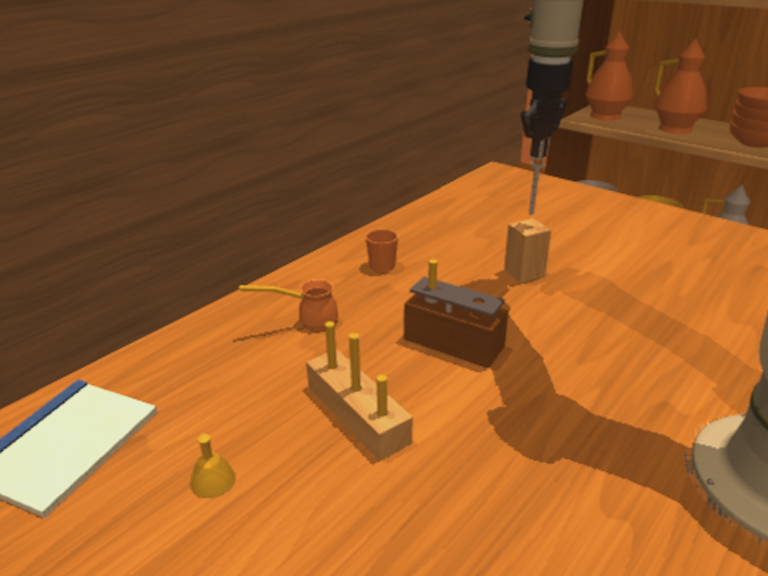

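>>> jog_arm(
  deltas="-0.25 0.06 0 0 0 0 -1;-0.5 0.12 0 0 0 0 -1;-0.75 0.18 0 0 0 0 -1;-1 0.24 0 0 0 0 -1;-1 0.24 0 0 0 0 -1",
)

```text
time: 4.83
ee_pos: [0.5049, -0.1094, 0.2419]
orientation: [-2.224, 2.212, 0.007]
wrist_force: [-0.6, 0.5, -1.6]
width: 0.0149
```

```bash
python3 -c "
from h import *
go(.476,.0213,.244)"
```

```text
t 4.8333 pos [ 0.5049 -0.1094  0.2419] F [-0.64  0.54 -1.57] w 0.0149
delta [-0.8723  0.1884 -0.0085] turn [-0.0001  0.0021  0.0016]
```

>>> jog_arm(
  deltas="-0.25 0.05 -0.01 0 0 0.0015 -1;-0.5 0.11 -0.01 0 0 0.0015 -1;-0.7 0.16 -0.01 0 0 0.0015 -1;-0.87 0.19 -0.01 0 0 0.0015 -1;-0.87 0.19 -0.01 0 0 0.0015 -1;-0.87 0.19 -0.01 0 0 0.0015 -1;-0.87 0.19 -0.01 0 0 0.0015 -1",
)

```text
time: 5.42
ee_pos: [0.4757, 0.0203, 0.2436]
orientation: [-2.219, 2.219, 0.008]
wrist_force: [1.0, -0.2, -0.7]
width: 0.015
```

```bash
python3 -c "
from h import *
np.set_printoptions(precision=4,suppress=True)
for n in ['side','top']:
  im=manip.get_image(n);save(im,n+'3',sc=1.5)
  if n=='side': save(im,'side3z',(240,120,380,230),5)
  go(.476,.0213,.242)
  P=pts(im).reshape(-1,3)
  q=P[(np.hypot(P[:,0]-.476,P[:,1]-.0213)<.02)&(P[:,2]>.11)&(P[:,2]<.21)]
  for a,b in [(.11,.16),(.16,.21)]:
    s=q[(q[:,2]>a)&(q[:,2]<b)]
    print(n,len(s),circfit(s,.005) if len(s)>5 else 0, s[:,2].min() if len(s) else 0)
im=manip.get_image('wrist');save(im,'w3',sc=1.5)
"
```

```text
t 5.4667 pos [0.4758 0.0199 0.2437] F [ 0.26 -0.39 -1.32] w 0.0149
delta [-0.0096 -0.0016  0.0114] turn [ 0.0003  0.0019 -0.0003]
side 43 [0.4747 0.0222] 0.1321875053722097
side 81 [0.4745 0.0215] 0.16017207575583198
t 5.5167 pos [0.4758 0.0197 0.2438] F [ 0.32 -0.16 -0.66] w 0.0151
delta [-0.0108 -0.0011  0.0121] turn [ 0.0002  0.0019 -0.0005]
top 0 0 0
top 0 0 0
```

View pics/side3z.png

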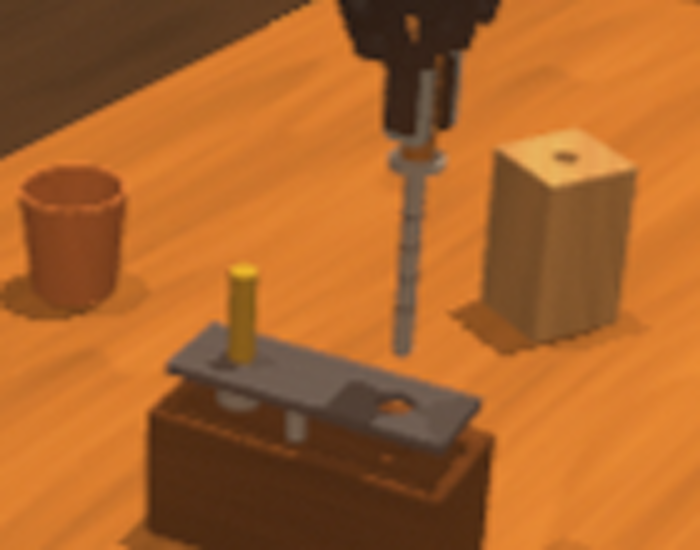

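View pics/top3.png

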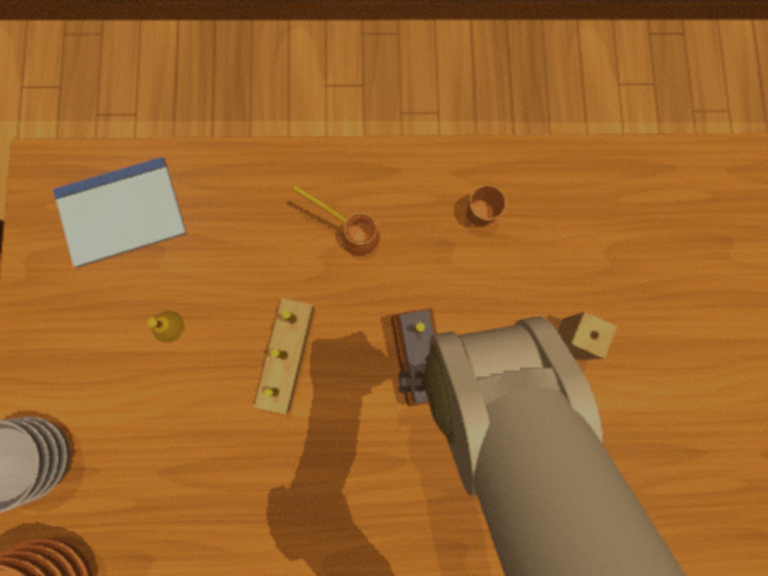

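View pics/w3.png

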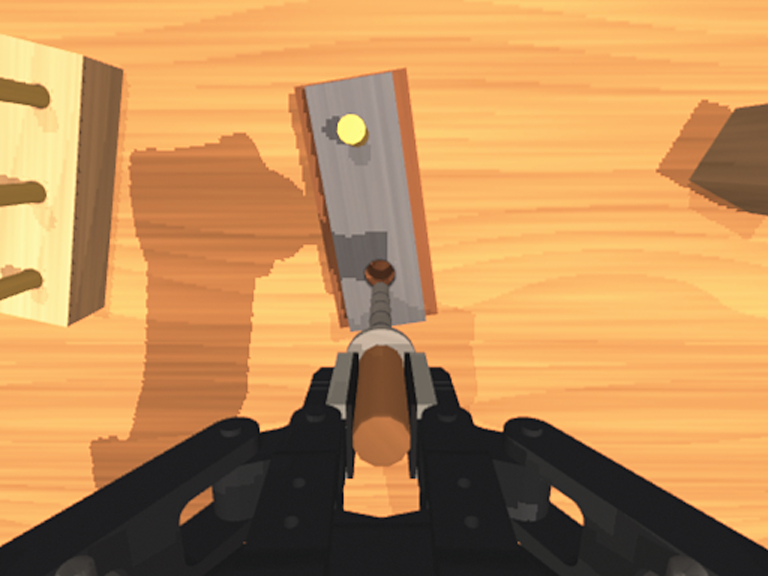

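>>> jog_arm(
  deltas="-0.002 -0.007 0.1 0 0 0 -1;-0.002 -0.007 0.2 0 0 0 -1;-0.002 -0.007 0.3 0 0 0 -1;-0.002 -0.007 0.4 0 0 0 -1;-0.002 -0.007 0.47 0 0 0 -1;-0.002 -0.007 0.47 0 0 0 -1;-0.002 -0.007 0.47 0 0 0 -1",
)

```text
time: 6.15
ee_pos: [0.4768, 0.0195, 0.173]
orientation: [-2.216, 2.223, 0.008]
wrist_force: [0.2, -0.3, -1.7]
width: 0.0148
```

```bash
python3 -c "
from h import *
im=manip.get_image('side')
save(im,'side4z',(240,120,380,230),5)
go(.4767,.0215,.165)
"
```

```text
t 6.2 pos [0.4771 0.0197 0.1736] F [ 0.51  0.12 -0.55] w 0.015
delta [-0.0114  0.0027  0.0574] turn [ 0.0002  0.0019 -0.0009]
```

View pics/side4z.png

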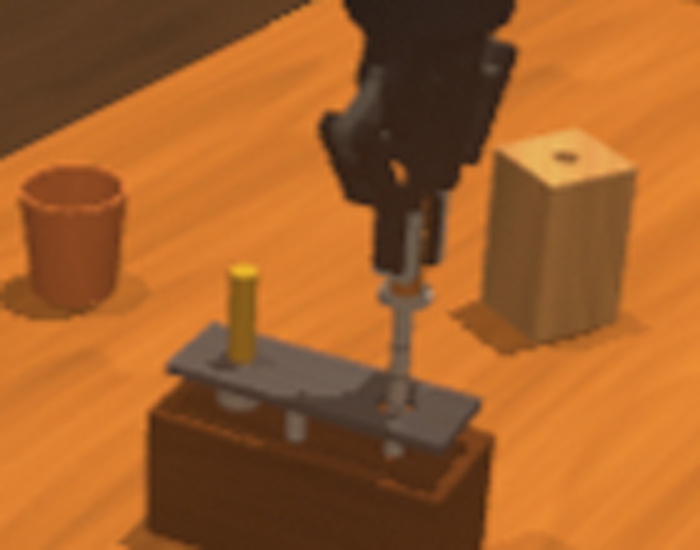

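>>> jog_arm(
  deltas="-0.006 0 0.02 0 0 0 -1;-0.006 0 0.03 0 0 0 -1;-0.006 0 0.04 0 0 0 -1;-0.006 0 0.05 0 0 0 -1;-0.006 0 0.06 0 0 0 -1;-0.006 0 0.07 0 0 0 -1;-0.006 0 0.08 0 0 0 -1;-0.006 0 0.08 0 0 0 -1",
)

```text
time: 6.87
ee_pos: [0.4796, 0.0212, 0.1636]
orientation: [-2.212, 2.219, 0.002]
wrist_force: [-0.8, 0.5, 25.0]
width: 0.0151
```

>>> jog_arm(
  deltas="0 0.018 -0.04 0 0 0 -1;0 0.018 -0.04 0 0 0 -1;0 0.018 -0.03 0 0 0 -1;0 0.018 -0.02 0 0 0 -1;0 0.018 -0.01 0 0 0 -1;0 0.018 -0.002 0 0 0 -1;0 0.018 0.005 0 0 0 -1;0 0.018 0.005 0 0 0 -1",
)

```text
time: 7.53
ee_pos: [0.4779, 0.0213, 0.1637]
orientation: [-2.211, 2.218, 0.0]
wrist_force: [-2.3, 0.4, 20.2]
width: 0.015
```

```bash
python3 -c "
from h import *
im=manip.get_image('side')
save(im,'side5z',(240,120,380,230),5)
go(.4767,.0215,.165)
P=pts(im).reshape(-1,3)
q=P[(np.hypot(P[:,0]-.4755,P[:,1]-.0213)<.018)&(P[:,2]>.101)&(P[:,2]<.17)]
h=q[np.argsort(-q[:,2])]
for a in np.arange(.105,.17,.004):
  s=q[(q[:,2]>=a)&(q[:,2]<a+.004)]
  if len(s): print(round(a,3),len(s),s.mean(0).round(4),np.ptp(s[:,0]-s[:,1]).round(4))
"
```

```text
t 7.5833 pos [0.4778 0.0213 0.1638] F [-1.94 -0.58 20.1 ] w 0.015
delta [-0.0014  0.0075 -0.0083] turn [-0.0022  0.0023 -0.001 ]
0.105 4 [0.472  0.0251 0.107 ] 0.0023
0.109 7 [0.4736 0.0257 0.1104] 0.0062
0.113 7 [0.4744 0.0256 0.1153] 0.007
0.117 3 [0.4746 0.0256 0.1188] 0.01
0.121 6 [0.4732 0.026  0.1223] 0.0057
0.125 11 [0.4746 0.0244 0.1268] 0.0117
0.129 5 [0.474  0.0251 0.132 ] 0.0071
0.133 6 [0.4741 0.0246 0.1348] 0.0079
0.137 6 [0.4729 0.0242 0.1392] 0.005
0.141 7 [0.4744 0.0246 0.1432] 0.003
0.149 16 [0.4759 0.0282 0.1518] 0.0356
0.153 26 [0.4732 0.0261 0.1541] 0.028
0.157 9 [0.4731 0.027  0.1587] 0.01
0.161 6 [0.4721 0.0219 0.164 ] 0.015
0.165 12 [0.4734 0.0293 0.1672] 0.0266
0.169 3 [0.4687 0.0336 0.1693] 0.0005
```

View pics/side5z.png

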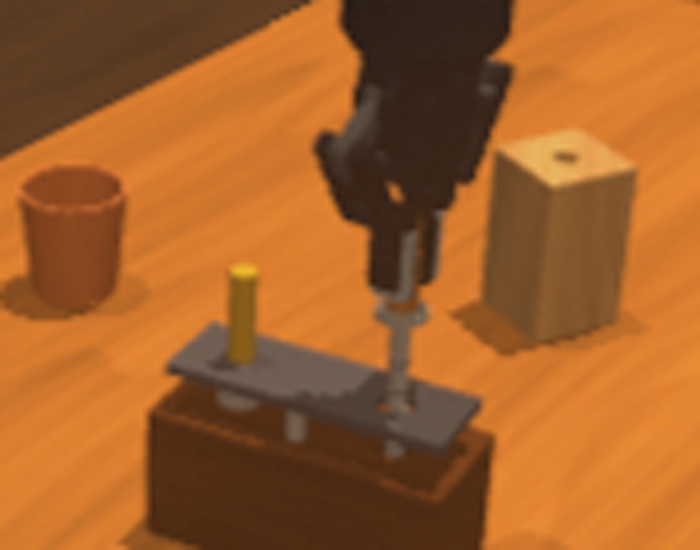

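>>> jog_arm(
  deltas="0 0 -0.15 0 0 0 -1;0 0 -0.35 0 0 0 -1;0 0 -0.57 0 0 0 -1;0 0 -0.57 0 0 0 -1;0 0 -0.57 0 0 0 -1",
)

```text
time: 8.0
ee_pos: [0.478, 0.0208, 0.2503]
orientation: [-2.209, 2.216, -0.002]
wrist_force: [0.1, 0.2, -1.1]
width: 0.0152
```

```bash
python3 -c "
from h import *
go(.5433,-.2652,.248)"
```

```text
t 8.0 pos [0.478  0.0208 0.2503] F [ 0.07  0.22 -1.12] w 0.0152
delta [ 1.905  -0.4414  0.0049] turn [-0.0031  0.0024 -0.001 ]
```

>>> jog_arm(
  deltas="0.25 -0.06 0 -0.003 0.002 0 -1;0.5 -0.12 0 -0.003 0.002 0 -1;0.75 -0.18 0 -0.003 0.002 0 -1;1 -0.24 0 -0.003 0.002 0 -1;1 -0.24 0 -0.003 0.002 0 -1",
)

```text
time: 8.42
ee_pos: [0.5136, -0.1372, 0.2478]
orientation: [2.207, -2.233, 0.001]
wrist_force: [0.4, 0.0, -0.6]
width: 0.0148
```

```bash
python3 -c "
from h import *
go(.5433,-.2652,.248)"
```

```text
t 8.4167 pos [ 0.5136 -0.1372  0.2478] F [ 0.43  0.01 -0.63] w 0.0148
delta [ 8.512e-01 -2.074e-01  1.000e-04] turn [ 0.0003 -0.0006 -0.0036]
```

>>> jog_arm(
  deltas="0.25 -0.06 0 0 0 -0.0035 -1;0.5 -0.12 0 0 0 -0.0035 -1;0.75 -0.18 0 0 0 -0.0035 -1;0.85 -0.207 0 0 0 -0.0035 -1;0.85 -0.207 0 0 0 -0.0035 -1;0.85 -0.207 0 0 0 -0.0035 -1;0.85 -0.207 0 0 0 -0.0035 -1",
)

```text
time: 9.0
ee_pos: [0.5427, -0.2634, 0.2466]
orientation: [2.22, -2.219, -0.003]
wrist_force: [0.2, 0.2, -1.0]
width: 0.0149
```

```bash
python3 -c "
from h import *
np.set_printoptions(precision=4,suppress=True)
for n in ['side','top']:
  im=manip.get_image(n);save(im,n+'6z',(310,100,410,180) if n=='side' else (350,170,450,270),6)
  go(.5433,-.2652,.248)
  P=pts(im).reshape(-1,3)
  q=P[(np.hypot(P[:,0]-.544,P[:,1]+.265)<.02)&(P[:,2]>.11)&(P[:,2]<.21)]
  for a,b in [(.12,.165),(.165,.21)]:
    s=q[(q[:,2]>a)&(q[:,2]<b)]
    print(n,len(s),circfit(s,.005) if len(s)>5 else 0, s[:,2].min() if len(s) else 0)
  q=P[(np.hypot(P[:,0]-.544,P[:,1]+.265)<.06)&(P[:,2]>.099)&(P[:,2]<.109)].astype(np.float32)
  print(cv2.minAreaRect(q[:,:2]*1000))
  r=manip.mark_of(im,'holder_mouth')
  if r: print(r[0],atz(im,r[0]['xy'],.105))
im=manip.get_image('wrist');save(im,'w6',sc=1.5)
"
```

```text
t 9.05 pos [ 0.5429 -0.2631  0.247 ] F [1.21 0.6  0.17] w 0.0149
delta [ 0.0138 -0.0025 -0.0065] turn [ 0.0008 -0.0002  0.0004]
side 33 [ 0.5403 -0.263 ] 0.13339001294775243
side 57 [ 0.5402 -0.2626] 0.16574241679770735
((544.1903076171875, -264.01605224609375), (61.709835052490234, 68.36799621582031), 62.88060760498047)
{'xy': [350.8, 150.9], 'confidence': 0.73} [ 0.5476 -0.2635  0.105 ]
t 9.15 pos [ 0.5432 -0.2633  0.2477] F [ 0.07  0.75 -0.17] w 0.015
delta [ 0.0126 -0.0005 -0.0021] turn [ 0.0005 -0.0004  0.0005]
top 22 [ 0.5419 -0.2629] 0.13801848187949517
top 40 [ 0.543  -0.2627] 0.16577398769153118
((545.24951171875, -264.2667236328125), (61.81865692138672, 60.731685638427734), 64.527099609375)
{'xy': [400.6, 221.4], 'confidence': 0.76} [ 0.5494 -0.2757  0.105 ]
```

View pics/side6z.png

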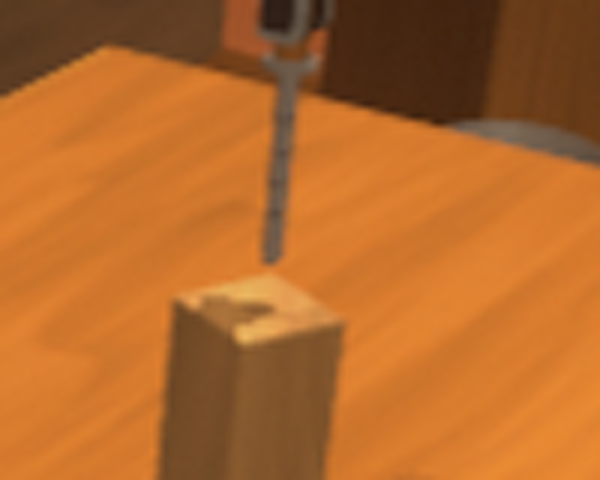

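View pics/top6z.png

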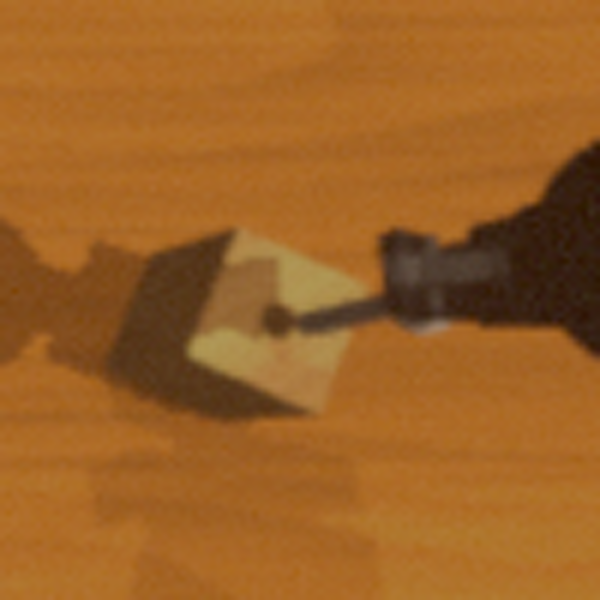

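View pics/w6.png

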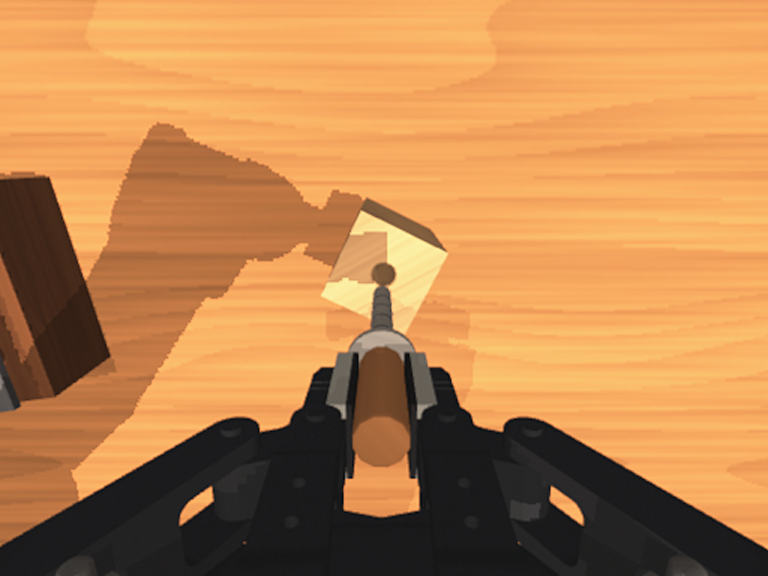

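```bash
python3 -c "
from h import *
np.set_printoptions(precision=4,suppress=True)
im=manip.get_image('wrist');save(im,'w7z',(215,160,295,240),7)
print(atz(im,(383.5/1.5,273/1.5),.105),atz(im,(381/1.5,291/1.5),.131))
P=pts(im).reshape(-1,3)
q=P[(np.hypot(P[:,0]-.544,P[:,1]+.265)<.06)&(P[:,2]>.099)&(P[:,2]<.109)].astype(np.float32)
print(cv2.minAreaRect(q[:,:2]*1000))
q=P[(np.hypot(P[:,0]-.544,P[:,1]+.265)<.02)&(P[:,2]>.12)&(P[:,2]<.22)]
for a in np.arange(.12,.22,.015):
    s=q[(q[:,2]>a)&(q[:,2]<a+.015)]
    print(len(s),circfit(s,.005) if len(s)>5 else 0, s[:,2].min() if len(s) else 0)
go(.5455,-.265,.247)
"
```

```text
[ 0.5456 -0.2665  0.105 ] [ 0.5412 -0.2649  0.131 ]
((545.0892333984375, -265.5692443847656), (60.10499572753906, 60.38165283203125), 64.0303955078125)
0 0 0
45 [ 0.5416 -0.2647] 0.13594925407605857
63 [ 0.5419 -0.2647] 0.15012287247992512
73 [ 0.5423 -0.2646] 0.16504324876673931
91 [ 0.5427 -0.2646] 0.18073450922149484
79 [ 0.5429 -0.2646] 0.19513628062966437
0 0 0
t 9.3 pos [ 0.5434 -0.2641  0.2482] F [-0.08 -0.6  -0.97] w 0.0151
delta [ 0.0062 -0.0142  0.0077] turn [ 0.0002 -0.0006  0.0003]
```

View pics/w7z.png

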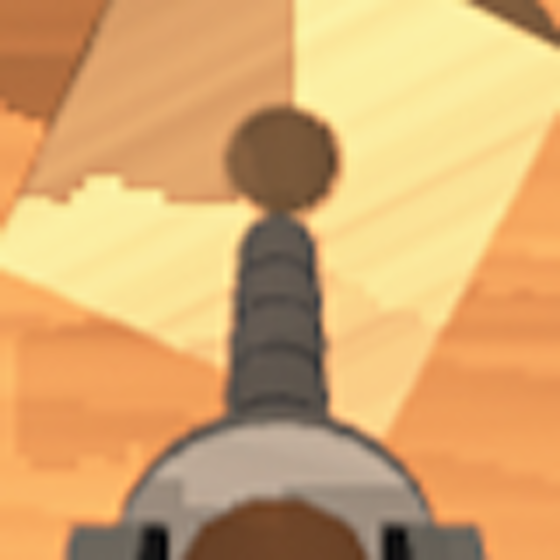

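>>> jog_arm(
  deltas="0.007 -0.010 0 0.007 0 0 -1;0.007 -0.010 0 0.007 0 0 -1;0.007 -0.010 0.05 0.007 0 0 -1;0.007 -0.010 0.1 0.007 0 0 -1;0.007 -0.010 0.15 0.007 0 0 -1;0.007 -0.010 0.2 0.007 0 0 -1;0.007 -0.010 0.25 0.007 0 0 -1;0.007 -0.010 0.25 0.007 0 0 -1",
)

```text
time: 9.97
ee_pos: [0.544, -0.2648, 0.2085]
orientation: [-2.214, 2.211, -0.021]
wrist_force: [-0.4, -0.3, -1.3]
width: 0.0147
```

```bash
python3 -c "
from h import *
np.set_printoptions(precision=4,suppress=True)
im=manip.get_image('wrist');save(im,'w8z',(215,160,295,240),7)
P=pts(im).reshape(-1,3)
q=P[(np.hypot(P[:,0]-.544,P[:,1]+.265)<.06)&(P[:,2]>.101)&(P[:,2]<.109)].astype(np.float32)
print(cv2.minAreaRect(q[:,:2]*1000))
q=P[(np.hypot(P[:,0]-.544,P[:,1]+.265)<.02)&(P[:,2]>.106)&(P[:,2]<.22)]
for a in np.arange(.107,.18,.015):
    s=q[(q[:,2]>a)&(q[:,2]<a+.015)]
    print(len(s),circfit(s,.005) if len(s)>5 else 0, s[:,2].min() if len(s) else 0)
go(.5455,-.265,.121)
"
```

```text
((545.0401611328125, -265.6388244628906), (60.18312454223633, 60.260807037353516), 64.16826629638672)
60 [ 0.5443 -0.2656] 0.10766816406365584
70 [ 0.5444 -0.2655] 0.12216089235939823
83 [ 0.5444 -0.2655] 0.13743955207970526
97 [ 0.5445 -0.2655] 0.1520073897929666
8 [ 0.5447 -0.2653] 0.16720676674141077
t 10.0167 pos [ 0.5443 -0.2649  0.2094] F [-0.46 -0.28 -0.19] w 0.0152
delta [-0.0002  0.0036  0.5893] turn [-0.0061 -0.0003  0.0003]
```

View pics/w8z.png

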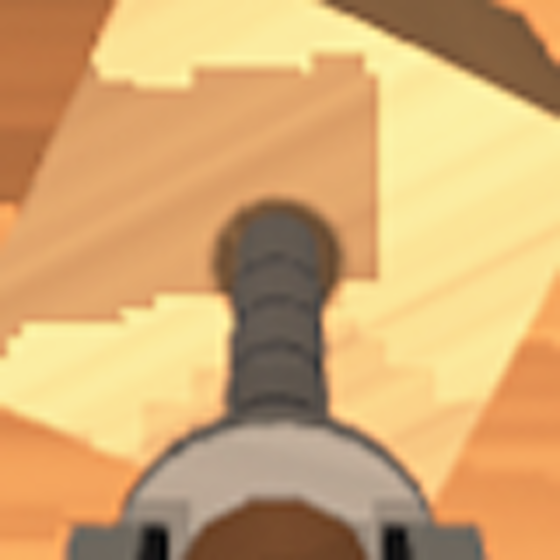

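>>> jog_arm(
  deltas="0 0.001 0.1 0 0 0 -1;0 0.003 0.2 0 0 0 -1;0 0.004 0.3 0 0 0 -1;0 0.006 0.4 0 0 0 -1;0 0.007 0.5 0 0 0 -1;0 0.008 0.54 0 0 0 -1;0 0.008 0.56 0 0 0 -1;0 0.008 0.575 0 0 0 -1;0 0.008 0.585 0 0 0 -1;0 0.008 0.59 0 0 0 -1;0 0.008 0.59 0 0 0 -1",
)

```text
time: 10.93
ee_pos: [0.5451, -0.2652, 0.1214]
orientation: [-2.213, 2.211, -0.024]
wrist_force: [-0.7, -0.1, -1.1]
width: 0.0147
```

```bash
python3 -c "
from h import *
im=manip.get_image('wrist');save(im,'w9',sc=1.5)
go(.5448,-.265,.121)
"
```

```text
t 10.9833 pos [ 0.5451 -0.2652  0.1214] F [-1.18  0.13 -0.76] w 0.0149
delta [-0.0014  0.0019  0.0029] turn [-0.0064 -0.0005  0.0003]
```

View pics/w9.png

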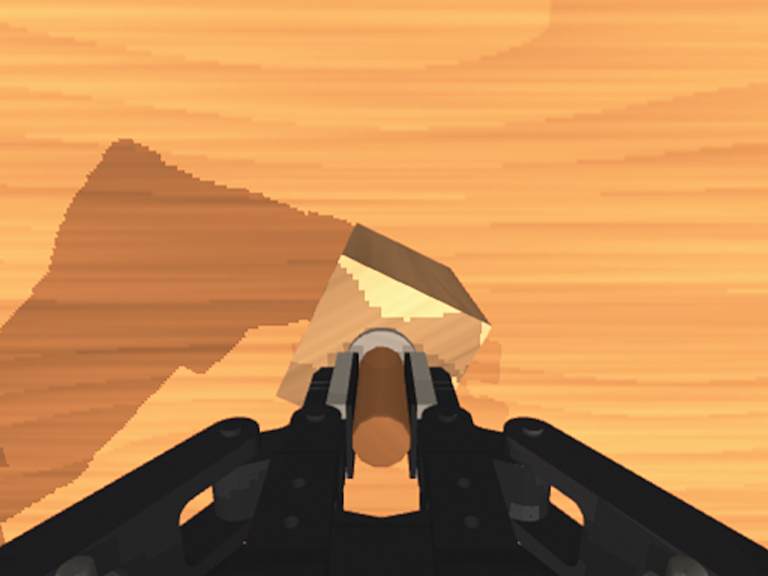

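>>> jog_arm(
  deltas="0 0 0.005 0 0 0 -1;0 0 0.01 0 0 0 -1;0 0 0.015 0 0 0 -1;0 0 0.015 0 0 0 -1",
)

```text
time: 11.32
ee_pos: [0.5454, -0.2653, 0.1204]
orientation: [-2.212, 2.211, -0.025]
wrist_force: [-2.0, 0.6, 11.1]
width: 0.015
```

>>> jog_arm(
  deltas="0 0 0 0 0 0 0;0 0 0 0 0 0 0;0 0 0 0 0 0 0;0 0 0 0 0 0 0",
)

```text
time: 11.65
ee_pos: [0.5454, -0.2653, 0.1204]
orientation: [-2.213, 2.211, -0.025]
wrist_force: [0.1, 0.6, -0.5]
width: 0.0427
```

>>> jog_arm(
  deltas="0 0 -0.2 -0.006 0 0 0;0 0 -0.45 -0.006 0 0 0;0 0 -0.7 -0.006 0 0 0;0 0 -0.9 -0.006 0 0 0;0 0 -0.9 -0.006 0 0 0",
)

```text
time: 12.07
ee_pos: [0.5449, -0.2664, 0.2614]
orientation: [-2.219, 2.218, -0.018]
wrist_force: [1.0, 0.0, -0.5]
width: 0.0429
```

```bash
python3 -c "
from h import *
np.set_printoptions(precision=4,suppress=True)
im=manip.get_image('wrist');save(im,'w10z',(200,150,320,250),5)
P=pts(im).reshape(-1,3)
q=P[(np.hypot(P[:,0]-.544,P[:,1]+.265)<.025)&(P[:,2]>.11)&(P[:,2]<.175)]
for a in np.arange(.112,.17,.012):
    s=q[(q[:,2]>a)&(q[:,2]<a+.012)]
    print(len(s),circfit(s,.008) if len(s)>5 else 0, s[:,2].max() if len(s) else 0)
s=P[(np.hypot(P[:,0]-.544,P[:,1]+.265)<.012)&(P[:,2]>.1)&(P[:,2]<.115)]
print('flange',np.median(s[:,2]), np.sort(s[:,2])[::max(1,len(s)//8)])
s=P[(np.hypot(P[:,0]-.544,P[:,1]+.265)>.016)&(np.hypot(P[:,0]-.544,P[:,1]+.265)<.025)&(P[:,2]>.1)&(P[:,2]<.115)]
print('block',np.median(s[:,2]))
im=manip.get_image('side');save(im,'s10z',(310,100,410,200),6)
go(.461,.283,.24)
"
```

```text
41 [ 0.5459 -0.2657] 0.12399390602410337
47 [ 0.5459 -0.2658] 0.13588481718401418
53 [ 0.5459 -0.2658] 0.14744026423107853
302 [ 0.5456 -0.2662] 0.1599912832870808
5 0 0.1605629373111353
flange 0.10868770214330489 [0.1053 0.108  0.1082 0.1084 0.1087 0.109  0.1093 0.1097]
block 0.10460839676256412
t 12.1667 pos [ 0.543  -0.2653  0.2565] F [ 0.08  0.35 -0.62] w 0.0426
delta [-3.6559  0.5448  0.0978] turn [-0.0016 -0.0009  0.0002]
```

View pics/w10z.png

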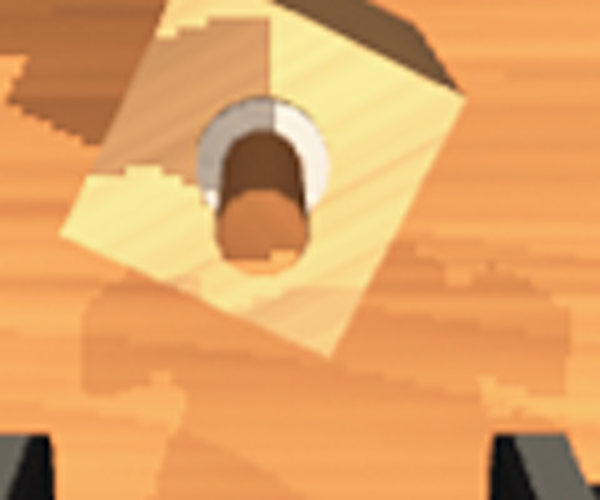

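View pics/s10z.png

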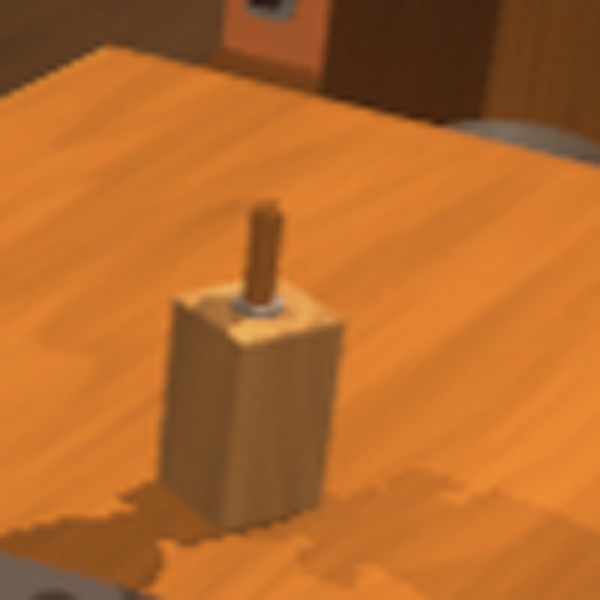

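>>> jog_arm(
  deltas="-0.25 0.04 0 0 0 0 0;-0.5 0.07 0 0 0 0 0;-0.75 0.11 0 0 0 0 0;-1 0.15 0 0 0 0 0;-1 0.15 0 0 0 0 0",
)

```text
time: 12.58
ee_pos: [0.5187, -0.1075, 0.2543]
orientation: [-2.23, 2.21, 0.0]
wrist_force: [-0.5, 1.0, 0.0]
width: 0.0425
```

>>> jog_arm(
  deltas="-0.25 0.04 0 0 0 0 0;-0.5 0.07 0 0 0 0 0;-0.75 0.11 0 0 0 0 0;-1 0.15 0 0 0 0 0;-1 0.15 0 0 0 0 0",
)

```text
time: 13.0
ee_pos: [0.4931, 0.0496, 0.2531]
orientation: [-2.241, 2.2, 0.006]
wrist_force: [-0.2, 0.4, 1.1]
width: 0.0425
```

>>> jog_arm(
  deltas="-0.25 0.04 0 0 0 0 0;-0.5 0.07 0 0 0 0 0;-0.75 0.11 0 0 0 0 0;-1 0.15 0 0 0 0 0;-1 0.15 0 0 0 0 0",
)

```text
time: 13.42
ee_pos: [0.4658, 0.2066, 0.2525]
orientation: [-2.251, 2.19, 0.011]
wrist_force: [0.5, -0.5, -0.5]
width: 0.0428
```

```bash
python3 -c "
from h import *
go(.4615,.2825,.2)
"
```

```text
t 13.4167 pos [0.4658 0.2066 0.2525] F [ 0.47 -0.49 -0.45] w 0.0428
delta [-0.5043  0.0135  0.3529] turn [0.0012 0.0019 0.0087]
```

>>> jog_arm(
  deltas="-0.25 0.01 0.1 0.001 0.002 0.0087 0;-0.4 0.014 0.25 0.001 0.002 0.0087 0;-0.504 0.014 0.35 0.001 0.002 0.0087 0;-0.504 0.014 0.35 0.001 0.002 0.0087 0;-0.504 0.014 0.35 0.001 0.002 0.0087 0;-0.504 0.014 0.35 0.001 0.002 0.0087 0",
)

```text
time: 13.92
ee_pos: [0.4616, 0.281, 0.1999]
orientation: [2.219, -2.22, -0.0]
wrist_force: [1.0, 0.4, 0.2]
width: 0.0426
```

```bash
python3 -c "
from h import *
np.set_printoptions(precision=4,suppress=True)
im=manip.get_image('wrist');save(im,'w11',sc=1.5)
P=pts(im).reshape(-1,3)
for c,t in [((.4615,.2825),.111),((.525,.267),.143),((.588,.252),.127)]:
  q=P[(np.hypot(P[:,0]-c[0],P[:,1]-c[1])<.02)&(P[:,2]>.054)&(P[:,2]<.16)]
  s=q[q[:,2]<t-.004]; print(len(q),circfit(s,.007) if len(s)>5 else 0,q[:,2].max() if len(q) else 0,q[q[:,2]>t-.004].mean(0))
go(.4615,.2825,.072)
"
```

```text
477 [0.462  0.2817] 0.11208745498862649 [0.4627 0.2817 0.1105]
463 [0.5252 0.2662] 0.14432454124452287 [0.5254 0.2663 0.1425]
891 [0.5886 0.2509] 0.12879673330584177 [0.5881 0.2511 0.1265]
t 13.9667 pos [0.4619 0.2809 0.2005] F [ 0.17 -0.35 -0.94] w 0.0427
delta [-0.0113  0.0017  0.8565] turn [ 0.0003 -0.0003 -0.0005]
```

View pics/w11.png

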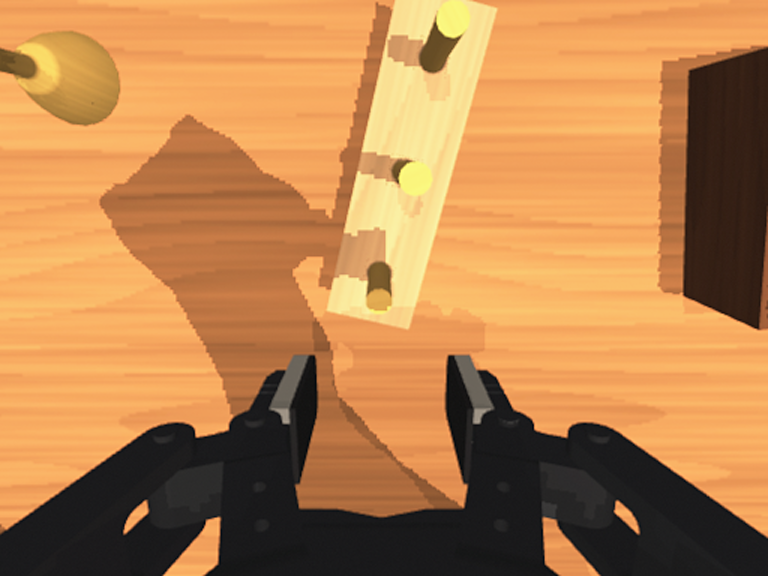

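>>> jog_arm(
  deltas="-0.006 0 0.2 0 0 0 0;-0.006 0 0.45 0 0 0 0;-0.006 0 0.7 0 0 0 0;-0.006 0 0.835 0 0 0 0;-0.006 0 0.835 0 0 0 0;-0.006 0 0.835 0 0 0 0;-0.006 0 0.835 0 0 0 -1;-0.006 0 0.835 0 0 0 -1;-0.006 0 0.835 0 0 0 -1;-0.006 0 0.835 0 0 0 -1;-0.006 0 0.835 0 0 0 -1",
  newtons=40,
)

```text
time: 14.88
ee_pos: [0.4629, 0.2822, 0.0772]
orientation: [-2.218, 2.222, -0.001]
wrist_force: [-0.9, -1.2, 8.4]
width: 0.0128
```

```bash
python3 -c "
from h import *
im=manip.get_image('wrist');save(im,'w12',sc=1.5)
go(.462,.2817,.195)
"
```

```text
t 14.9333 pos [0.4628 0.2822 0.0772] F [-0.35 -0.7   8.19] w 0.0128
delta [ 0.0026  0.004  -0.7856] turn [-0.0006  0.0003 -0.0005]
```

View pics/w12.png

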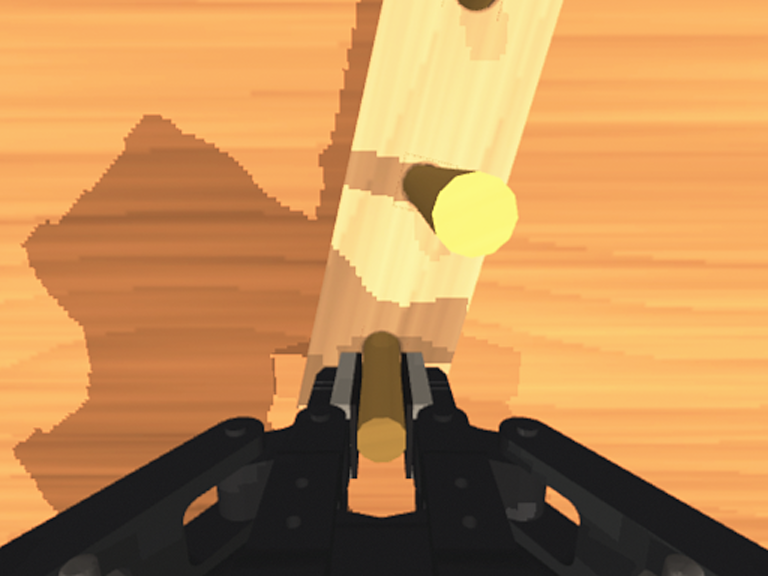

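>>> jog_arm(
  deltas="0 0 -0.15 0 0 0 -1;0 0 -0.35 0 0 0 -1;0 0 -0.6 0 0 0 -1;0 0 -0.86 0 0 0 -1;0 0 -0.86 0 0 0 -1;0 0 -0.86 0 0 0 -1",
)

```text
time: 15.43
ee_pos: [0.4637, 0.2827, 0.2093]
orientation: [-2.213, 2.218, -0.003]
wrist_force: [-0.5, -0.8, -1.8]
width: 0.0131
```

```bash
python3 -c "
from h import *
go(.4767,.0215,.205)
"
```

```text
t 15.4333 pos [0.4637 0.2827 0.2093] F [-0.55 -0.8  -1.82] w 0.0131
delta [ 1.7415 -0.09    0.0216] turn [-0.0022  0.0014 -0.0006]
```

>>> jog_arm(
  deltas="0.25 -0.01 0 -0.002 0.001 0 -1;0.5 -0.03 0 -0.002 0.001 0 -1;0.75 -0.04 0 -0.002 0.001 0 -1;1 -0.05 0 -0.002 0.001 0 -1;1 -0.05 0 -0.002 0.001 0 -1",
)

```text
time: 15.85
ee_pos: [0.4697, 0.1246, 0.2078]
orientation: [2.208, -2.23, 0.001]
wrist_force: [-0.5, -0.6, -2.1]
width: 0.0131
```

```bash
python3 -c "
from h import *
go(.4767,.0215,.205)
"
```

```text
t 15.85 pos [0.4697 0.1246 0.2078] F [-0.53 -0.64 -2.14] w 0.0131
delta [ 0.6871 -0.0534  0.0209] turn [ 0.0006 -0.0009 -0.0032]
```

>>> jog_arm(
  deltas="0.25 -0.02 0 0 0 -0.003 -1;0.5 -0.04 0 0 0 -0.003 -1;0.67 -0.053 0 0 0 -0.003 -1;0.67 -0.053 0 0 0 -0.003 -1;0.67 -0.053 0 0 0 -0.003 -1;0.67 -0.053 0 0 0 -0.003 -1",
)

```text
time: 16.35
ee_pos: [0.4763, 0.0247, 0.2077]
orientation: [2.218, -2.22, -0.0]
wrist_force: [-0.3, 0.5, 0.3]
width: 0.0127
```

```bash
cat > chk.py <<'E'
from h import *
import sys
np.set_printoptions(precision=4,suppress=True)
k=sys.argv[1]
im=manip.get_image('wrist');save(im,'wk'+k,(190,130,320,250),6);np.save('wk.npy',im,allow_pickle=True)
P=pts(im).reshape(-1,3)
q=P[(P[:,2]>.097)&(P[:,2]<.103)&(np.hypot(P[:,0]-.515,P[:,1]-.028)<.12)].astype(np.float32)
r=cv2.minAreaRect(q[:,:2]*1000);print(r)
q=P[(np.hypot(P[:,0]-.477,P[:,1]-.0215)<.02)&(P[:,2]>.105)&(P[:,2]<.25)]
for a in np.arange(.105,.215,.012):
    s=q[(q[:,2]>a)&(q[:,2]<a+.012)]
    if len(s)>5: print(round(a,3),len(s),circfit(s,.007), s[:,2].min())
im=manip.get_image('side');save(im,'sk'+k,(250,120,370,220),6)
go(.4767,.0215,.12)
E
python3 chk.py a
```

```text
((516.6830444335938, 27.36730194091797), (150.39224243164062, 50.17360305786133), 8.801888465881348)
0.141 67 [0.4753 0.024 ] 0.14522346339729938
0.153 120 [0.4753 0.0241] 0.1530023320005197
0.165 139 [0.4753 0.0241] 0.1651633417951127
0.177 174 [0.4754 0.024 ] 0.1770781081597451
0.189 215 [0.4754 0.0241] 0.18904061064084965
0.201 315 [0.4879 0.0242] 0.20107319431253934
0.213 882 [0.4876 0.0233] 0.21300957678110896
t 16.45 pos [0.4765 0.0254 0.2078] F [ 0.54  0.81 -0.3 ] w 0.0126
delta [ 0.0248 -0.0029  0.5855] turn [ 0.0008 -0.0008  0.0004]
```

View pics/wka.png

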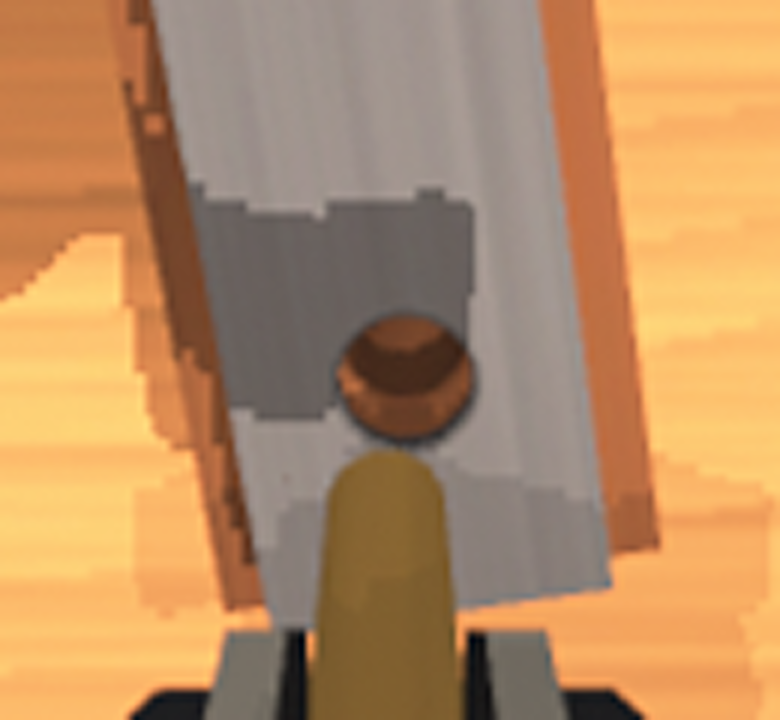

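View pics/ska.png

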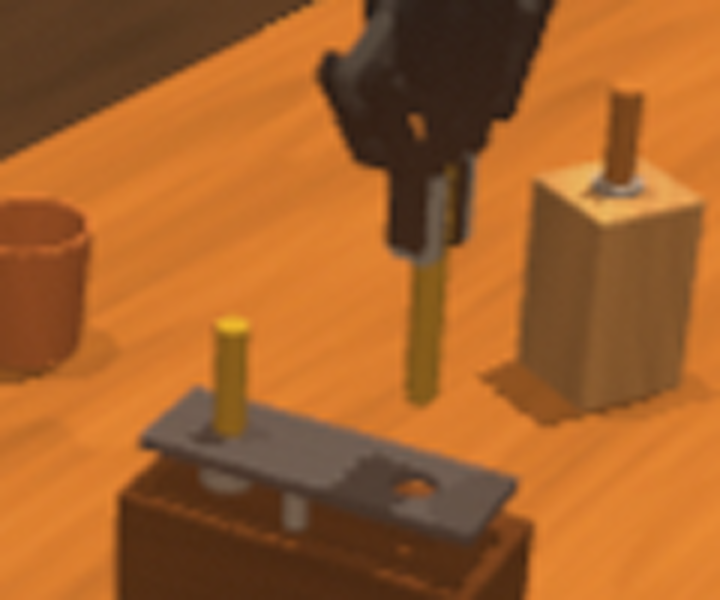

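```bash
python3 -c "
from h import *
im=np.load('wk.npy',allow_pickle=True).item()
print(atz(im,(190+405/6-.5+.08,130+377/6-.42),.1))"
```

```text
[0.47807725 0.0210476  0.1       ]
```

>>> jog_arm(
  deltas="0.0187 -0.0155 0 0 0 0 -1;0.0187 -0.0155 0.05 0 0 0 -1;0.0187 -0.0155 0.1 0 0 0 -1;0.0187 -0.0155 0.15 0 0 0 -1;0.0187 -0.0155 0.2 0 0 0 -1;0.0187 -0.0155 0.21 0 0 0 -1;0.0187 -0.0155 0.21 0 0 0 -1;0.0187 -0.0155 0.21 0 0 0 -1",
)

```text
time: 17.12
ee_pos: [0.4787, 0.0226, 0.1761]
orientation: [2.22, -2.217, -0.0]
wrist_force: [0.6, 0.4, -1.6]
width: 0.013
```

```bash
python3 chk.py b
```

```text
((517.1690673828125, 27.383201599121094), (149.51565551757812, 50.22347640991211), 8.804937362670898)
0.105 30 [0.4775 0.0218] 0.11286188593381949
0.117 108 [0.4776 0.0219] 0.11716328489955674
0.129 140 [0.4776 0.0219] 0.1290481035888321
0.141 161 [0.4777 0.0219] 0.1410317739259107
0.153 193 [0.4777 0.0219] 0.15303758810125248
0.165 244 [0.4777 0.022 ] 0.16508641203763824
0.177 673 [0.4899 0.0218] 0.1770724172602647
0.189 999 [0.49   0.0218] 0.1890166821825096
0.201 2068 [0.4859 0.0219] 0.20100421643218633
0.213 1035 [0.4841 0.0219] 0.21300323859578527
t 17.2167 pos [0.4789 0.0226 0.1765] F [-0.31 -0.64  0.51] w 0.0127
delta [0.0063 0.014  0.3768] turn [ 0.0006 -0.0008  0.0004]
```

View pics/wkb.png

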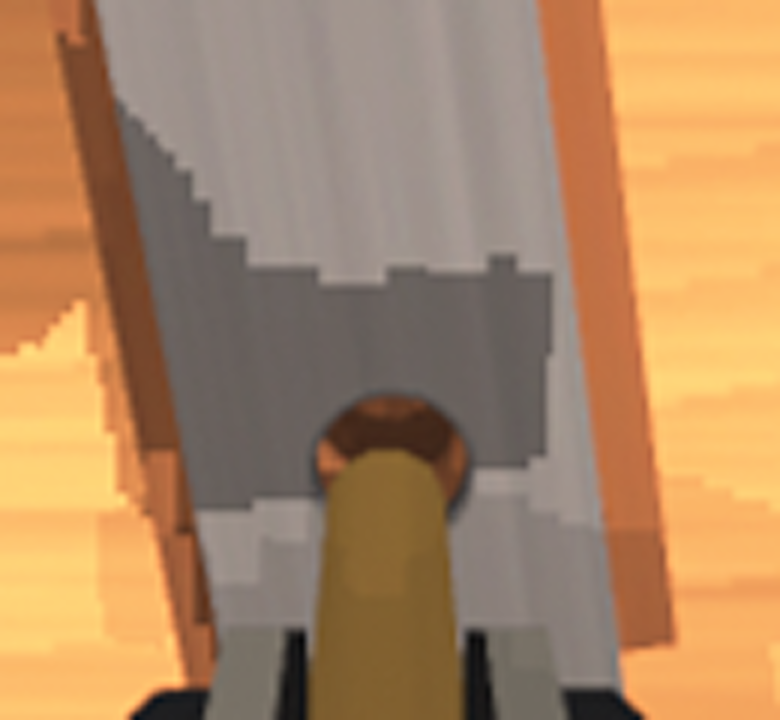

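View pics/skb.png

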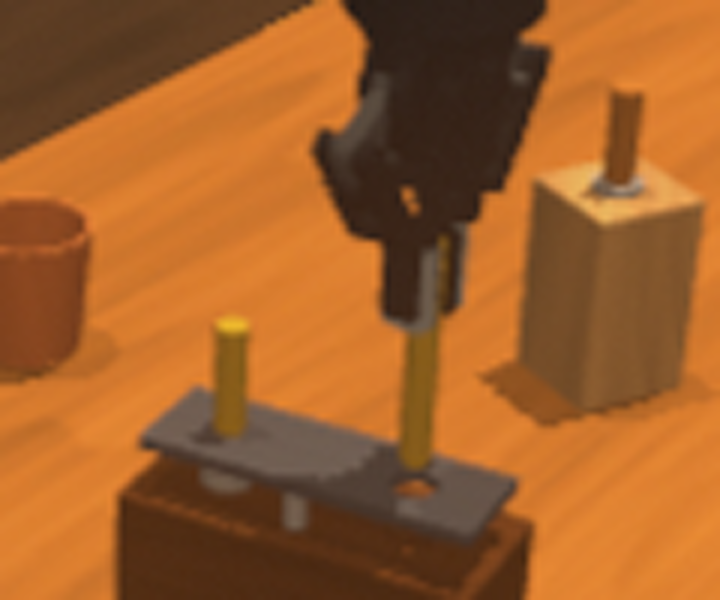

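>>> jog_arm(
  deltas="0.004 0 0.03 0 0 0 -1;0.004 0 0.08 0 0 0 -1;0.004 0 0.13 0 0 0 -1;0.004 0 0.18 0 0 0 -1;0.004 0 0.2 0 0 0 -1;0.004 0 0.2 0 0 0 -1",
)

```text
time: 17.72
ee_pos: [0.4783, 0.0218, 0.1454]
orientation: [2.22, -2.217, -0.001]
wrist_force: [0.1, -0.1, -1.1]
width: 0.0126
```

```bash
python3 chk.py c
```

```text
((523.6198120117188, 28.318859100341797), (136.54298400878906, 50.23748016357422), 8.7611665725708)
0.105 144 [0.4772 0.0212] 0.10522229091687035
0.117 178 [0.4773 0.0212] 0.11700607437783456
0.129 224 [0.4773 0.0212] 0.12900815978822966
0.141 431 [0.4898 0.0213] 0.14104724976376695
0.153 907 [0.4894 0.0214] 0.15304125089229342
0.165 1125 [0.4896 0.0214] 0.1650086813355966
0.177 1888 [0.4833 0.0213] 0.17700087142043675
0.189 1051 [0.4874 0.0216] 0.1890037867422395
0.201 293 [0.4904 0.0215] 0.201009232108171
0.213 1078 [0.4956 0.0214] 0.2131519284091753
t 17.8167 pos [0.4787 0.0219 0.1462] F [ 0.84 -0.06 -1.31] w 0.0131
delta [0.0021 0.013  0.1747] turn [ 0.0009 -0.0008  0.0004]
```

View pics/skc.png

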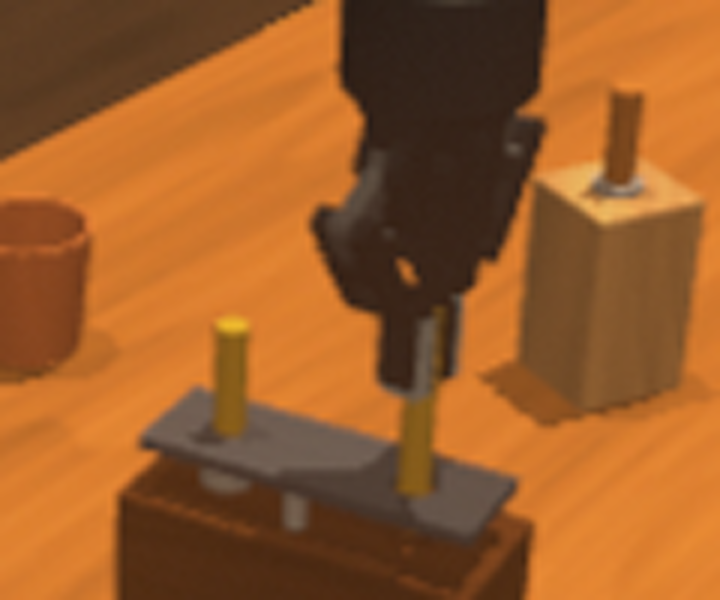

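>>> jog_arm(
  deltas="0 0 0.03 0 0 0 -1;0 0 0.07 0 0 0 -1;0 0 0.11 0 0 0 -1;0 0 0.15 0 0 0 -1;0 0 0.175 0 0 0 -1;0 0 0.185 0 0 0 -1;0 0 0.195 0 0 0 -1;0 0 0.202 0 0 0 -1;0 0 0.208 0 0 0 -1;0 0 0.208 0 0 0 -1",
)

```text
time: 18.65
ee_pos: [0.4791, 0.0218, 0.116]
orientation: [2.221, -2.218, 0.001]
wrist_force: [-2.9, -0.4, 14.1]
width: 0.0127
```

>>> jog_arm(
  deltas="0 0 0 0 0 0 -0.4;0 0 0 0 0 0 0;0 0 0 0 0 0 0;0 0 0 0 0 0 0;0 0 0 0 0 0 0",
)

```text
time: 19.07
ee_pos: [0.4791, 0.0218, 0.116]
orientation: [2.221, -2.218, 0.001]
wrist_force: [-0.2, -0.1, -0.4]
width: 0.0425
```

>>> jog_arm(
  deltas="0 0 -0.1 0 0 0 0;0 0 -0.3 0 0 0 0;0 0 -0.55 0 0 0 0;0 0 -0.8 0 0 0 0;0 0 -0.9 0 0 0 0;0 0 -0.9 0 0 0 0",
)

```text
time: 19.57
ee_pos: [0.4811, 0.0223, 0.2546]
orientation: [-2.22, 2.219, -0.007]
wrist_force: [0.1, -0.1, -0.7]
width: 0.0431
```

```bash
python3 -c "
from h import *
np.set_printoptions(precision=4,suppress=True)
for n in ['wrist','side']:
  im=manip.get_image(n);save(im,n+'f',sc=1.5)
  P=pts(im).reshape(-1,3)
  for nm,c in [('new',(.477,.0215)),('fixed',(.561,.0345)),('rod',(.5445,-.265)),('long',(.525,.267)),('mid',(.588,.2515))]:
    q=P[(np.hypot(P[:,0]-c[0],P[:,1]-c[1])<.014)&(P[:,2]>.103)&(P[:,2]<.18)]
    if len(q)>8: t=q[:,2].max(); s=q[q[:,2]>t-.006]; print(n,nm,len(q),circfit(q,.007),'max',t,'med',np.median(s[:,2]),s.mean(0))
o=manip.get_obs();print(o['time'],o['ee_pos'],o['width'],o['wrist_force'])
"
```

```text
wrist new 389 [0.4778 0.0214] max 0.1514209978454338 med 0.14959919380714484 [0.4785 0.0214 0.1495]
wrist fixed 289 [0.561  0.0349] max 0.15138449602521936 med 0.1495444381093018 [0.5612 0.0341 0.1495]
side new 109 [0.4763 0.0217] max 0.15316833880093772 med 0.1510982905146948 [0.4748 0.0238 0.151 ]
side fixed 110 [0.5598 0.0348] max 0.15186328948258904 med 0.149581939320874 [0.5586 0.0372 0.1493]
side rod 117 [ 0.5441 -0.2634] max 0.16163443430734076 med 0.15934876766608425 [ 0.5432 -0.2628  0.1592]
side long 117 [0.5238 0.2669] max 0.14522533476946065 med 0.14321728843080728 [0.5224 0.2689 0.1428]
side mid 77 [0.5876 0.2515] max 0.12877414726597358 med 0.12701962278094026 [0.5854 0.253  0.1266]
19.6667 [0.4793 0.0221 0.2512] 0.04265752083964485 [-0.3849 -0.141  -1.3407]
```

View pics/wristf.png

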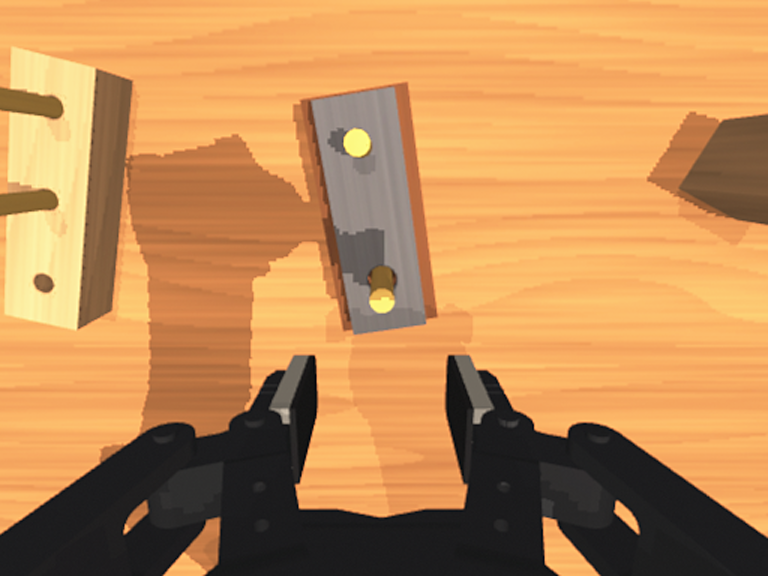

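View pics/sidef.png

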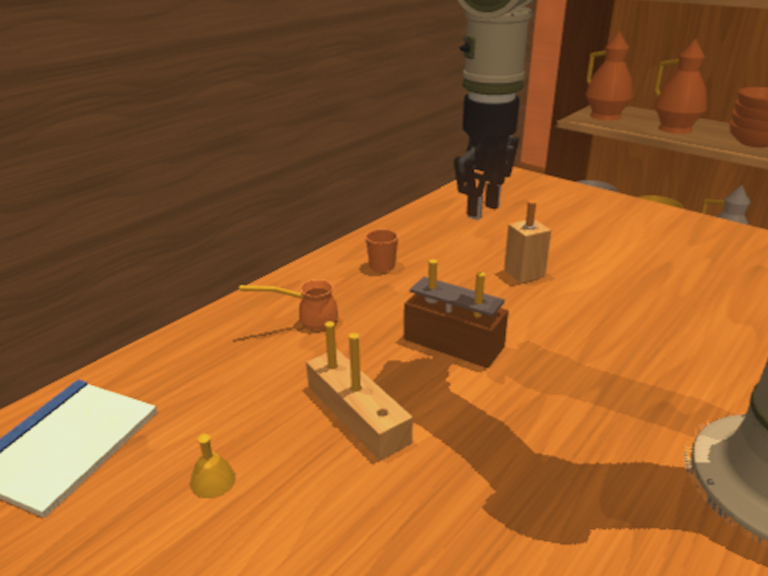

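The new post is level with the fixed one and stands free. The rod is home, and the other two posts and the bystanders haven't moved.

```bash
python3 -c "
from station import manip
print(manip.close_job())"
```

```text
the job is handed in; nothing more can be done
None
```

The job is done and handed in at about 20 s of robot time; it reports no verdict.

- **Sounding:** I lowered the depth rod through the guide plate twice. Both times it stopped at the same height with 20–25 N of contact force. That put the rod tip about 48 mm above the counter, so the hole is 26 mm deep and needs the 101 mm post.
- **Rod returned:** It is home in its holder. The flange top measured 108.7 mm against a nominal 109 mm, and the handle top about 160 mm.
- **Post placed:** The short post touched the hole floor at the expected height with 14 N, then I released it. The wrist camera put its top at 149.6 mm and the fixed post's at 149.5 mm. The side camera read 151.1 and 149.6 mm, a 1.5 mm difference that is within the cameras' 2 mm calibration.
- **Left alone:** The middle and long posts are still in the rack at their original heights. The coffee pot, cup and bell look unmoved in the pictures, and the gripper was clear above the stand.

The rod tilted about 1.2 degrees in the grip after the sounding. I corrected that before putting it back in the holder.

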